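# Shut the crystal chamber under the microscope

### The job

Close the glass-windowed lid of the crystal-growth chamber: take it by its pull bar under the microscope, lower it gently without letting it drop, and press it down until the spring catch at the front snaps fully over its roller and keeps the lid shut. Press only as hard as the catch needs, because a hard push crushes the gasket, and leave the microscope and the things lying around alone.

Things in the scene. Friction and masses are not known exactly. Their poses are not given: they have to be found in the camera images.
- station: Dark breadboard 300 x 340 x 12 mm, bolted down, with an open aluminium box (the chamber, 120 x 160 mm, rim 70 mm above the bench) and at its rear right corner a steel post 32 mm thick. Origin: on the bench under the middle of the chamber; x points from the chamber's front (catch side, nearer the robot) to its back (hinge side), y to its left, z up. Turned by up to 0.3 rad.
- microscope: White head on a boom, fixed over the open lid; origin and axes as station. Body: x 65 to 165, y -45 to 45, z 375 to 450 mm; black objective below it, 52 mm across, at x 125, down to z 357; boom at x 103 to 147, z 385 to 425 leads right to the post. A tool pointing straight down on the open lid's bar hits it: lean the tool's upper part 30 to 45 degrees to the front.
- lid (a joint): Lid angle, rad: 1.3 to 1.5 as found (nearly upright), 0 when level. The stiff hinge holds it above about 1.15; lower it falls unless carried. Lid: aluminium frame 125 x 170 x 10 mm with a window, 0.28 to 0.44 kg. Set down softly it rests on the catch at 0.045 to 0.13. Shut and caught it reads -0.045 to 0.035: gasket and catch together sit up to 5 mm higher or lower, which cannot be seen.
- lid_hinge (a point): Hinge axis of the lid: 60 mm behind the station's origin (+x), 78 mm above the bench, axis along the station's y; its own axes turn with the lid and equal the station's when the lid is level.
- lid_bar (a point): Middle of the lid's pull bar: round steel, 12 mm thick, 116 mm long, along the station's y, an arm at each end. With the lid level it is 172 mm in front of the hinge axis and 28 mm above it, 47 mm in front of the lid's front edge; it swings about the hinge with the lid. The bar can turn between fingers that pinch it.
- seal: Black rubber gasket on the chamber's rim; origin and axes as station (the height setting does not show). Pressed at the bar, resistance climbs to about 7 N, falls and becomes a pull of 5 to 15 N as the catch snaps in; then the gasket pushes back 1.5 N per mm for 2 mm and is solid. Over 25 N on it (about 12 N at the bar) crushes it. Let go before the snap, the lid hangs half caught.
- meter: Bystander: yellow hand-held meter, 170 x 85 x 34 mm, lying to the right of the breadboard; origin under its middle.
- tape_roll: Bystander: black roll of tape, 96 mm across, 24 mm high, lying to the left; origin under its middle.
- jar: Bystander: glass jar, 68 mm across, 85 mm high, standing to the left; origin under its middle.
- catch (a joint): Spring catch at the middle of the chamber's front, a steel hook 22 mm wide with a ramp on top, below and behind the closed lid's bar: how far it is pushed out to the front, m. 0 at rest, about 0.005 while the roller under the lid's front edge passes it, 0 again once it has snapped over the roller.

How it is judged (in metres and radians):
On the way, in this order (a step that is already met when the one before it is completed fails the run):
1. the lid is lowered to the catch (value of joint lid below 0.35 rad), for 0.1 s.
2. the lid is pressed down until the catch clicks (value of joint lid below 0.04 rad and value of joint catch below 0.0015 m), for 0.1 s.
At the end, for the whole second after the job is handed in: The lid is shut and held by its snapped-in catch (lid angle below 0.04 rad, catch sprung back to within 1.5 mm), at rest, with the robot off it (all of step 2 and velocity of joint lid between -0.05 and 0.05 rad/s); the robot touches nothing.
It fails at once if the lid drops or is slammed: faster than 2 rad/s in the last 0.6 rad above the catch (velocity of joint lid below -2 rad/s and value of joint lid between 0.13 and 0.7 rad).
It fails at once if the gasket is crushed: lid and gasket press on each other with over 25 N (contact force between lid and seal above 25 N).
It fails at once if the microscope is knocked (over 5 N) (contact force between any of the fingers, the arm and microscope above 5 N).
It fails at once if a bystander is moved by over 20 mm (distance of any of meter, tape_roll, jar from where it was at the start of the episode above 0.02 m).
It also fails if it takes over 58 s, if anything falls off the work surface, if the arm or the gripper's body presses on something with over 40 N, if the wrist force passes 120 N, or if a joint passes its speed limit or range.

### The arm

A 6-joint arm with a two-finger parallel gripper is mounted at the origin on the work surface. World frame = base frame: x ahead of the robot, y to its left, z up, the work surface at z = 0. Lengths are in m, angles in degrees, forces in N, time in s.
With the tool pointing down it reaches from about 0.35 to 0.925 m from the base axis. Payload 6.4 kg.
Tool frame: the origin (TCP) lies midway between the tips of the shut fingers; the grasp point (between the pads) lies 19 mm behind it; y points along the fingers, z is the direction in which the jaws open and shut, and the axes are right-handed (so a half turn about y gives the same grasp; the last joint's range is limited). The gripper opens to 85 mm and grips with 20 to 120 N. Pads are 22 mm wide; open, the fingers measure 114 mm over their backs; the gripper's body (76 mm by 85 mm) begins 54 mm behind the grasp point. The pads swing forward as they close: fully open they stand 13 mm farther back than shut.
Start: joints at [62.504, 14.043, 89.255, -0, 76.702, -9.975], TCP at [0.196, 0.62, 0.231] pointing down, gripper open.
Joint ranges: [-179.41, 179.41], [-58.25, 129.5], [7.25, 145.43], [-54.29, 234.29], [11.92, 165.04], [-157.13, 157.13]. Speed limits (degrees/s): [147.25, 147.25, 180, 180, 180, 180].

### API

Orientations are given as a 3x3 rotation matrix whose columns are the frame's x, y, z axes.
In Python, from workcell import r gives the robot as it stands.
- The arm moves only by the tool servo_tool, never from a script. Its argument "plan" is a list of rows, each a list of 3 entries, a list of its own where there are three numbers: the shift along the tool's x, y, z in mm, then the turn, a rotation vector about the tool's x, y, z in rad, then the gripper's target within -1 to 1 (shut at 1, half-way at 0, fully open at -1). In form: [[[tx, ty, tz], [wx, wy, wz], gripper], ...]. A call has 1 to 10 rows; each row is the pose to reach, as a shift and turn from the pose commanded when the call began, along the tool's axes at that moment; what a row does not reach only later rows make up. A row lasts 1/12 s, in which the tool goes at most 41.7 mm and 7.16 degrees, less where a joint would pass 70% of its speed; a pose out of reach is approached as far as the arm can. A call with a gripper value outside its range is refused whole. The fingers move at their own pace and stop on an object; "grip_force" is the grip in N (left out, the last holds). Time passes only in rows, so rows that repeat a pose let the fingers close. It gives the time, the measured TCP pose, the force and the opening at its end, in the units of the state.
- r.read_state(): the state, without advancing time (a new reading comes with each control period).
- r.capture(name): name is "side" or "top" or "wrist"; returns a dict with "frame" (480x640x3 uint8, red, green, blue), "fx", "fy", "cx", "cy" (pixels), "R" (3x3) and "t" (3): a world point X has camera coordinates R X + t. Camera axes: x right, y down, z forward; pixel columns grow to the right and rows downward; lengths in m; the calibration is good to about 2 mm. The wrist camera is an equidistant fisheye: a pixel r from the principal point sees the ray r / f radians off the axis. A picture is of the moment at which its call begins. There is no depth.
- r.finish_job(): hands the job in, once; it reports no verdict.
The state is a dict: "time_s": time; "joint_pos": joint angles; "qvel": joint speeds; "tau": joint torques, N m; "tcp_pos": TCP position; "tcp_rot": TCP orientation; "contact_force": force on the tool from outside, world axes, zero at the start; "wrist_torque": the same for the moment, N m; "finger_gap": finger opening in m.
Only numpy, scipy, OpenCV 4.12 (cv2) and the standard library are available. Lean on these libraries where they do the work, as an engineer would, in place of code of your own. Each camera call takes 0.05 s, during which the arm holds its last target. There are 200 camera calls.

## Working session

There is one attempt and no reset: what is moved stays moved. The work goes in short steps, Python scripts to look and compute and a tool call to move; the robot and the scene stay as the last step left them, time stands still between calls to the robot, and variables do not carry over. Pictures are saved under pics/ and viewed, about 8 in all and at most 12, crops included, and the job is handed in when it is done.

Besides the shell and the picture viewer there is one more tool, called after "Call:" as name(argument=value, ...), one argument or row to a line, values as JSON. servo_tool: Moves the arm, as the interface text tells. Its arguments: {"type":"object","properties":{"plan":{"type":"array","items":{"type":"array"}},"grip_force":{"type":"number"}},"required":["plan"]}

```bash
mkdir -p pics; ls; python3 - <<'E'
from workcell import r
import cv2,pickle
d={}
for n in ("side","top"):
    c=r.capture(n); d[n]=c; cv2.imwrite(f"pics/{n}0.png",c["frame"][:,:,::-1])
    print(n,c["fx"],c["cx"],c["cy"],c["R"],c["t"])
pickle.dump(d,open("c0.pkl","wb"))
print(r.read_state())
E
```

```text
pics
side 537.4941653437842 310.06911887863765 235.3788095388261 [[ 0.92004398 -0.39179671  0.00379695]
 [-0.2168347  -0.51720978 -0.82793524]
 [ 0.32634612  0.76091352 -0.56081086]] [-0.528722    0.20321768  1.07148737]
top 604.3313446249439 319.8644141017082 241.49914549277077 [[ 0.02566841 -0.99966945 -0.00145643]
 [-0.99776724 -0.02552965 -0.0617152 ]
 [ 0.06165762  0.00303731 -0.99809274]] [-0.00623456  0.57134471  1.48450459]
{'time_s': 0.1, 'joint_pos': array([ 6.25026562e+01,  1.40787642e+01,  8.93183624e+01,  2.28273924e-03,
        7.67013405e+01, -9.97399800e+00]), 'qvel': array([ 9.82673106e-02, -5.22075905e-02, -2.68264117e-01,  1.90849412e-05,
       -5.91927097e-02,  1.74638541e-02]), 'tau': array([ 1.42625545e-04, -4.30669212e+01, -3.27130759e+01, -1.59476199e-04,
        2.82987960e-03, -2.18215564e-05]), 'tcp_pos': array([0.19544948, 0.61939616, 0.23030153]), 'tcp_rot': array([[ 9.53591437e-01, -8.27871625e-04,  3.01102451e-01],
       [-3.01103402e-01, -1.50652933e-03,  9.53590306e-01],
       [-3.35830682e-04, -9.99998522e-01, -1.68588843e-03]]), 'contact_force': array([-0.30468188,  0.01088967, -0.13382782]), 'wrist_torque': array([-0.01857412,  0.00639278, -0.00716249]), 'finger_gap': 0.0855519383446515}
```

View pics/side0.png

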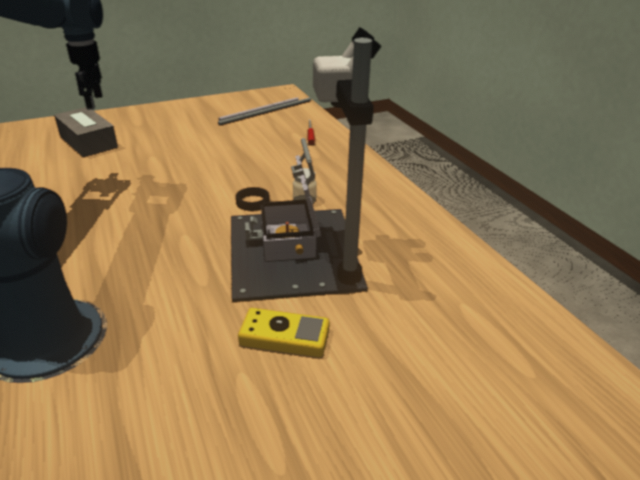

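View pics/top0.png

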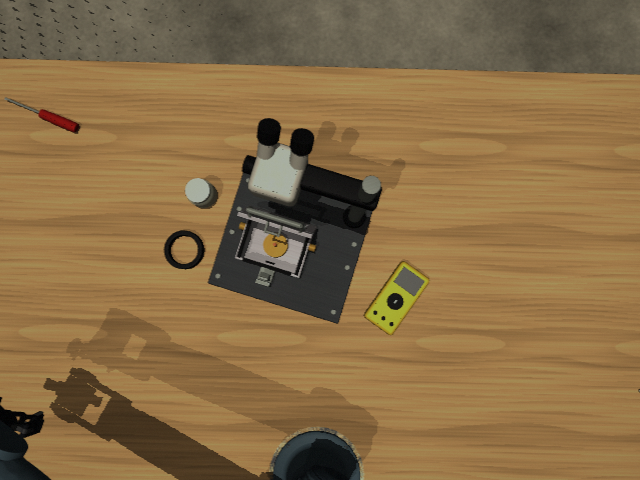

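The top view shows the station (chamber at about 275,245, front toward the bottom, catch at 265,277). The bar and lid stand near (280,215). The side view shows the lid edge-on near (305,170). I'll enlarge both.

```bash
python3 - <<'E'
import cv2,pickle,numpy as np
d=pickle.load(open("c0.pkl","rb"))
a=d["top"]["frame"][180:330,205:385,::-1]; b=d["side"]["frame"][120:305,225:375,::-1]
a=cv2.resize(a,None,fx=4,fy=4,interpolation=cv2.INTER_CUBIC)[:600,:] 
b=cv2.resize(b[20:],None,fx=3.6,fy=3.6,interpolation=cv2.INTER_CUBIC)
cv2.imwrite("pics/a.png",a); cv2.imwrite("pics/b.png",b); print(a.shape,b.shape)
E
```

```text
(600, 720, 3) (594, 540, 3)
```

View pics/a.png

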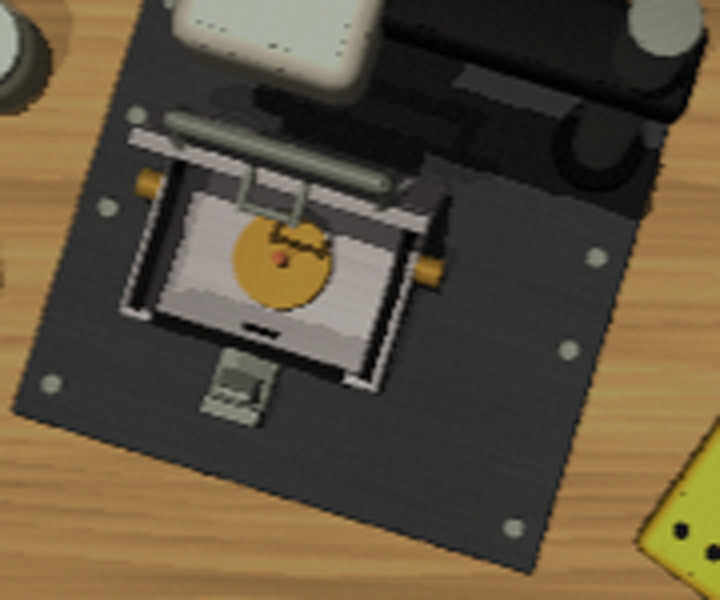

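View pics/b.png

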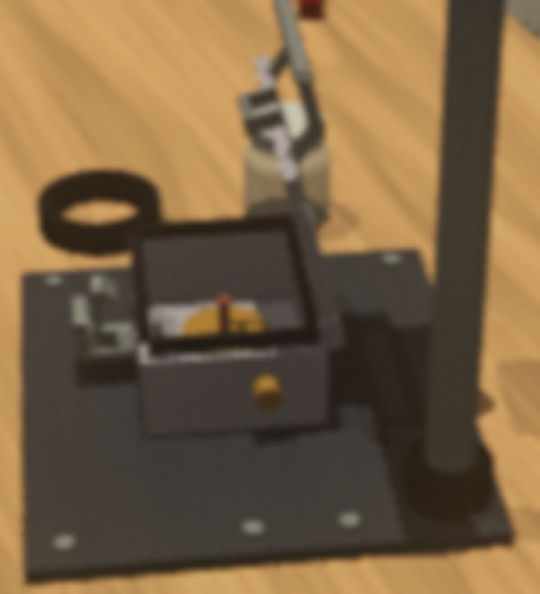

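Top crop (scale 4): the bar ends are at (172,120) and (385,184), and the rim's front corners at (122,312) and (375,390). Side crop (3.6×): the rim's right corners are at (143,350) and (318,338), with the bar running from above the crop to about (305,75). I'll fit the pose and overlay it to check.

```bash
cat > h.py <<'E'
import numpy as np,cv2,pickle
from scipy.optimize import least_squares
def proj(c,X):
    p=np.atleast_2d(X)@np.array(c["R"]).T+c["t"]
    return np.c_[c["fx"]*p[:,0]/p[:,2]+c["cx"],c["fy"]*p[:,1]/p[:,2]+c["cy"]]
def st(q,P):
    c,s=np.cos(q[2]),np.sin(q[2]); P=np.atleast_2d(P)/1000
    return np.c_[q[0]+c*P[:,0]-s*P[:,1],q[1]+s*P[:,0]+c*P[:,1],P[:,2]]
def lidp(th,P): # P in lid axes rel. hinge, mm -> station mm
    P=np.atleast_2d(P).astype(float); c,s=np.cos(th),np.sin(th)
    # positive th raises -x side
    return np.c_[60+c*P[:,0]+s*P[:,2],P[:,1],78-s*P[:,0]+c*P[:,2]]
E
cat > fit.py <<'E'
from h import *
d=pickle.load(open("c0.pkl","rb")); T,S=d["top"],d["side"]
t=lambda u,v:(205+u/4,180+v/4); s=lambda u,v:(225+u/3.6,140+v/3.6)
def model(q): return [
 (T,st(q,[-60,80,70]),t(122,312)),(T,st(q,[-60,-80,70]),t(375,390)),
 (S,st(q,[-60,-80,70]),s(143,352)),(S,st(q,[60,-80,70]),s(318,338)),
 (S,st(q,[-60,80,70]),s(133,228)),(S,st(q,[-60,-80,12]),s(147,430)),
 (T,st(q,lidp(q[3],[-172,58,28])),t(172,120)),(T,st(q,lidp(q[3],[-172,-58,28])),t(385,184)),
 ]
f=lambda q:np.concatenate([(proj(c,X)[0]-p) for c,X,p in model(q)])
o=least_squares(f,[.55,.06,-.27,1.4],loss="soft_l1");q=o.x
print(q,f(q).reshape(-1,2).round(1).tolist())
# yaw/height checks: board front corners
def tri(a,b):
    return least_squares(lambda X:np.r_[proj(T,X)[0]-a,proj(S,X)[0]-b],[.5,.0,.1]).x
A=tri(t(12,410),s(22,273));B=tri(t(533,573),s(27,577));print(A,B,np.linalg.norm(A-B))
np.save("q.npy",q)
b=st(q,lidp(q[3],[[-172,58,28],[-172,-58,28],[-172,0,28]]));print(b)
lines=[([[-60,80,70],[60,80,70],[60,-80,70],[-60,-80,70],[-60,80,70]],(0,255,0))]
im=[]
for c,(x0,y0,w,h,k) in ((T,(205,140,180,150,2.7)),(S,(225,40,150,180,2.7))):
    g=cv2.resize(c["frame"][y0:y0+h,x0:x0+w,::-1],None,fx=k,fy=k,interpolation=cv2.INTER_CUBIC)
    for P,col in ((np.array(lines[0][0]),(0,255,0)),(lidp(q[3],[[-125,58,10],[-172,58,28],[-172,-58,28],[-125,-58,10]]),(0,0,255)),(lidp(q[3],[[0,85,0],[-125,85,0],[-125,-85,0],[0,-85,0]]),(255,0,0)),
      (np.array([[65,45,375],[65,-45,375],[165,-45,375],[165,45,375]]),(255,255,0))):
        uv=(proj(c,st(q,P))-[x0,y0])*k
        cv2.polylines(g,[uv.astype(int)],False,col,1,cv2.LINE_AA)
    im.append(cv2.copyMakeBorder(g,0,500-g.shape[0],0,0,cv2.BORDER_CONSTANT) if g.shape[0]<500 else g[:500])
o=np.hstack(im)[:,:];cv2.imwrite("pics/fit.png",cv2.resize(o,(min(800,o.shape[1]),int(500*min(1,800/o.shape[1])))))
E
python3 fit.py
```

```text
[ 0.56307242  0.11706397 -0.27941674  1.3106627 ] [[-0.5, -1.7], [-0.1, -1.1], [-0.9, 2.5], [2.4, 2.9], [-1.4, 1.3], [-0.9, 1.1], [-0.2, -0.4], [-0.9, 0.1]]
[0.46425472 0.28370753 0.00953262] [ 0.37251742 -0.04318511  0.00610684] 0.33953831412313523
[[0.62022579 0.16100557 0.25141504]
 [0.58823357 0.04950446 0.25141504]
 [0.60422968 0.10525501 0.25141504]]
```

View pics/fit.png

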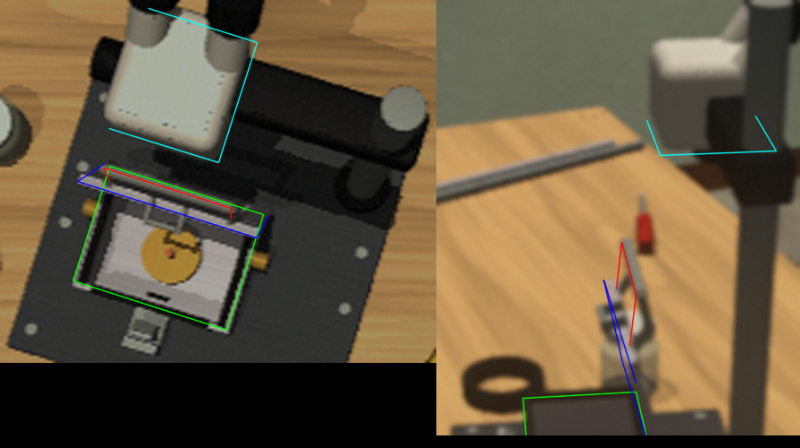

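The overlay agrees within about 2 px (board length 339.5 mm against 340, yaw about -0.274, bar near (0.604, 0.105, 0.251)). I'll go to a leaned pre-grasp pose and refine from the wrist camera.

```bash
cat >> h.py <<'E'
from scipy.spatial.transform import Rotation as Ro
def Rt(lean,psi=-0.275):
    sx=np.array([np.cos(psi),np.sin(psi),0]);up=np.array([0,0,1.]);l=np.radians(lean)
    y=np.sin(l)*sx-np.cos(l)*up; z=np.cos(l)*sx+np.sin(l)*up
    return np.c_[np.cross(y,z),y,z]
def cmd(s,p,R):
    R0=np.array(s["tcp_rot"]);d=R0.T@(np.array(p)-s["tcp_pos"])*1000
    print("shift",d.round(1).tolist(),"rot",Ro.from_matrix(R0.T@R).as_rotvec().round(3).tolist())
E
python3 - <<'E'
from h import *
from workcell import r
s=r.read_state();R=Rt(40)
cmd(s,np.array([.604,.105,.251])-.1*R[:,1],R)
E
```

```text
shift [480.2, -96.8, -369.7] rot [0.554, 1.472, -0.535]
```

Call:
servo_tool(
  plan=[
    [[480,-97,-370],[0.554,1.472,-0.535],0],
    [[480,-97,-370],[0.554,1.472,-0.535],0],
    [[480,-97,-370],[0.554,1.472,-0.535],0],
    [[480,-97,-370],[0.554,1.472,-0.535],0],
    [[480,-97,-370],[0.554,1.472,-0.535],0],
    [[480,-97,-370],[0.554,1.472,-0.535],0],
    [[480,-97,-370],[0.554,1.472,-0.535],0],
    [[480,-97,-370],[0.554,1.472,-0.535],0],
    [[480,-97,-370],[0.554,1.472,-0.535],0],
    [[480,-97,-370],[0.554,1.472,-0.535],0],
  ],
)

```text
time_s: 0.93
tcp_pos: [0.4312, 0.2803, 0.2972]
tcp_rot: [[0.093, 0.523, 0.847], [-0.99, -0.039, 0.132], [0.102, -0.852, 0.514]]
contact_force: [0.9, 0.0, 0.3]
finger_gap: 0.0427
```

```bash
python3 - <<'E'
from h import *
from workcell import r
s=r.read_state();R=Rt(40);print(s["joint_pos"].round(1))
cmd(s,np.array([.604,.105,.251])-.1*R[:,1],R)
E
```

```text
[ 28.5 -21.2 119.8 -20.1  55.7  29.2]
shift [169.8, 38.2, 88.8] rot [0.134, 0.359, -0.132]
```

Call:
servo_tool(
  plan=[
    [[170,38,89],[0.134,0.359,-0.132],0],
    [[170,38,89],[0.134,0.359,-0.132],0],
    [[170,38,89],[0.134,0.359,-0.132],0],
    [[170,38,89],[0.134,0.359,-0.132],0],
    [[170,38,89],[0.134,0.359,-0.132],0],
    [[170,38,89],[0.134,0.359,-0.132],0],
    [[170,38,89],[0.134,0.359,-0.132],0],
    [[170,38,89],[0.134,0.359,-0.132],0],
  ],
)

```text
time_s: 1.6
tcp_pos: [0.5423, 0.1249, 0.3271]
tcp_rot: [[-0.267, 0.616, 0.741], [-0.964, -0.173, -0.204], [0.002, -0.768, 0.64]]
contact_force: [0.5, 1.0, -0.6]
finger_gap: 0.0425
```

```bash
python3 - <<'E'
from h import *
from workcell import r
s=r.read_state();R=Rt(40);print(s["joint_pos"].round(1))
cmd(s,np.array([.604,.105,.251])-.1*R[:,1],R)
w=r.capture("wrist");pickle.dump(w,open("w1.pkl","wb"));print({k:w[k] for k in w if k!="frame"})
cv2.imwrite("pics/w1.png",w["frame"][:,:,::-1])
E
```

```text
[  8.1 -20.8 118.6 -20.8  46.7  33.1]
shift [2.4, -0.0, 0.7] rot [0.004, 0.005, -0.001]
{'fx': 371.64829954431775, 'fy': 371.64829954431775, 'cx': 324.57421678760556, 'cy': 240.41910084134952, 'R': array([[ 0.74178034, -0.20379766,  0.63892757],
       [-0.41767722, -0.88576946,  0.20238131],
       [ 0.5246977 , -0.41698797, -0.74216801]]), 't': array([-0.58636409,  0.29722022,  0.16412522])}
```

View pics/w1.png

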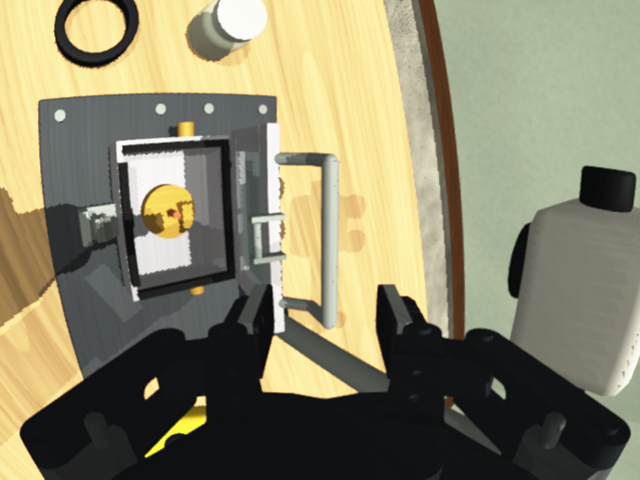

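The wrist view is clear: bar ends at (331,159) and (329,324), lid top edge (272,123) to (280,333), rim front corners (117,142) and (134,300). The jaws straddle column ~325. I'll refit with these.

```bash
cat >> h.py <<'E'
def projw(c,X):
    p=np.atleast_2d(X)@np.array(c["R"]).T+c["t"];n=np.hypot(p[:,0],p[:,1])
    k=c["fx"]*np.arctan2(n,p[:,2])/n
    return np.c_[k*p[:,0]+c["cx"],k*p[:,1]+c["cy"]]
E
python3 - <<'E'
from h import *
from workcell import r
d=pickle.load(open("c0.pkl","rb")); T,S=d["top"],d["side"];W=pickle.load(open("w1.pkl","rb"))
t=lambda u,v:(205+u/4,180+v/4); s=lambda u,v:(225+u/3.6,140+v/3.6)
# triangulate bar ends independently
for a,b in (((331,159),t(172,120)),((329,324),t(385,184))):
    f=lambda X:np.r_[projw(W,X)[0]-a,proj(T,X)[0]-b]; o=least_squares(f,[.6,.1,.25]);print(o.x.round(4),o.fun.round(1))
def res(q):
    L=[(proj,T,st(q,lidp(q[3],[-172,56,28])),t(172,120)),(proj,T,st(q,lidp(q[3],[-172,-56,28])),t(385,184)),
    (projw,W,st(q,lidp(q[3],[-172,56,28])),(331,159)),(projw,W,st(q,lidp(q[3],[-172,-56,28])),(329,324)),
    (projw,W,st(q,[-60,80,70]),(117,142)),(projw,W,st(q,[-60,-80,70]),(134,300)),
    (proj,T,st(q,[-60,80,70]),t(122,312)),(proj,T,st(q,[-60,-80,70]),t(375,390))]
    return np.concatenate([g(c,X)[0]-p for g,c,X,p in L])
o=least_squares(res,[.56,.117,-.275,1.35],loss="soft_l1");q=o.x;np.save("q.npy",q)
print(q,res(q).reshape(-1,2).round(1).tolist());b=st(q,lidp(q[3],[-172,0,28]))[0];print("bar",b)
R=Rt(40,q[2]);cmd(r.read_state(),b+.019*R[:,1],R)
for l in([-172,0,28],):
  print([st(q,lidp(a,l))[0].round(4).tolist() for a in (q[3],.9,.5,.13,0)])
E
```

```text
[0.6191 0.1604 0.2565] [-0.   0.1 -0.2 -0.1]
[0.5887 0.0478 0.2545] [-0.1  0.1 -0.1 -0.2]
[ 0.56176952  0.11536829 -0.27613661  1.33124934] [[1.9, -1.0], [-0.5, -1.3], [-0.7, 4.2], [-0.3, -4.1], [-0.4, -1.4], [-0.3, 0.6], [0.3, -1.0], [0.7, -0.7]]
bar [0.60640334 0.10272013 0.25173199]
shift [4.7, 120.5, 4.1] rot [0.003, 0.006, -0.003]
[[0.6064, 0.1027, 0.2517], [0.5377, 0.1222, 0.2301], [0.4872, 0.1365, 0.185], [0.4589, 0.1445, 0.1281], [0.454, 0.1459, 0.106]]
```

Call:
servo_tool(
  plan=[
    [[4,15,3],[0.003,0.006,-0.003],0],
    [[4,30,3],[0.003,0.006,-0.003],0],
    [[4,45,3],[0.003,0.006,-0.003],0],
    [[4,60,3],[0.003,0.006,-0.003],0],
    [[4,75,3],[0.003,0.006,-0.003],0],
    [[4,88,3],[0.003,0.006,-0.003],0],
    [[4,100,3],[0.003,0.006,-0.003],0],
    [[4,110,3],[0.003,0.006,-0.003],0],
    [[4,118,3],[0.003,0.006,-0.003],0],
    [[4,118,3],[0.003,0.006,-0.003],0],
  ],
)

```text
time_s: 2.48
tcp_pos: [0.6163, 0.1005, 0.2373]
tcp_rot: [[-0.273, 0.617, 0.738], [-0.962, -0.176, -0.208], [0.001, -0.767, 0.641]]
contact_force: [-0.8, 0.0, -0.1]
finger_gap: 0.0426
```

```bash
python3 - <<'E'
from h import *
from workcell import r
w=r.capture("wrist");pickle.dump(w,open("w2.pkl","wb"))
cv2.imwrite("pics/w2.png",w["frame"][100:420,:,::-1])
s=r.read_state();print(s["tcp_pos"],s["contact_force"])
q=np.load("q.npy");print(projw(w,st(q,lidp(q[3],[[-172,58,28],[-172,-58,28]]))))
E
```

```text
[0.61636308 0.10043699 0.23824085] [ 0.84709984 -0.92186044 -0.26170469]
[[327.51079371 166.33310112]
 [326.36999019 434.20176336]]
```

View pics/w2.png

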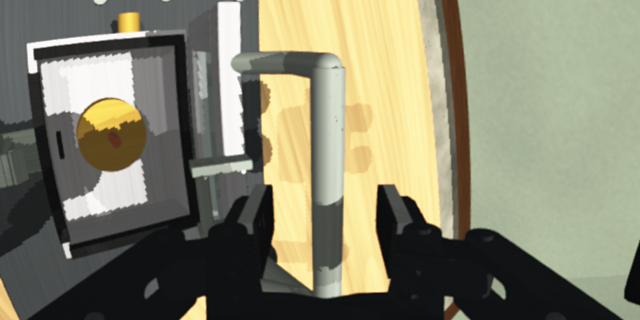

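The bar sits centred between the jaws (bar column 328, jaws 268 to 383). I'll grip.

Call:
servo_tool(
  plan=[
    [[0,0,0],[0,0,0],0.4],
    [[0,0,0],[0,0,0],0.6],
    [[0,0,0],[0,0,0],0.8],
    [[0,0,0],[0,0,0],0.9],
    [[0,0,0],[0,0,0],1],
    [[0,0,0],[0,0,0],1],
  ],
  grip_force=40,
)

```text
time_s: 3.03
tcp_pos: [0.617, 0.1001, 0.2401]
tcp_rot: [[-0.273, 0.62, 0.736], [-0.962, -0.176, -0.209], [-0.0, -0.765, 0.644]]
contact_force: [-0.2, 0.9, 1.3]
finger_gap: 0.0104
```

```bash
cat > arc.py <<'E'
from h import *
from workcell import r
import sys
# relative moves in tool axes along arc, calibrated from the gripped grasp point
q=np.load("q.npy");s=r.read_state();R0=np.array(s["tcp_rot"])
g=s["tcp_pos"]-.019*R0[:,1]
c,sn=np.cos(q[2]),np.sin(q[2]);d=g-[q[0],q[1],0];x=c*d[0]+sn*d[1]-.060;z=d[2]-.078
rad=np.hypot(x,z);th=np.arctan2(z,-x)-np.arctan2(28,172)
print("t",s["time_s"],"th",th.round(3),"rad",rad.round(4),"lat",(-sn*d[0]+c*d[1]).round(4),"F",s["contact_force"].round(1),s["joint_pos"].round(0),s["finger_gap"].round(4))
if len(sys.argv)>1:
    rr=.17426
    P=lambda a:np.array([q[0],q[1],.078])+np.array([c,sn,0])*(.06-rr*np.cos(a+.1614))+np.array([0,0,rr*np.sin(a+.1614)])
    sx=np.array([c,sn,0])*x+np.array([0,0,z]);off=(rad-rr)*sx/rad
    for a in np.linspace(th,float(sys.argv[1]),int(sys.argv[2])+1)[1:]:
        print(a.round(3),(1000*R0.T@(P(a)-P(th))).round(1).tolist())
E
python3 arc.py 0.95 10
```

```text
Traceback (most recent call last):
  File "arc.py", line 9, in <module>
    print("t",s["time_s"],"th",th.round(3),"rad",rad.round(4),"lat",(-sn*d[0]+c*d[1]).round(4),"F",s["contact_force"].round(1),s["joint_pos"].round(0),s["finger_gap"].round(4))
                                                                                                                                                       ^^^^^^^^^^^^^^^^^^^^^
AttributeError: 'float' object has no attribute 'round'
```

```bash
sed -i 's/s\["finger_gap"\].round(4)/s["finger_gap"]/' arc.py; python3 arc.py 0.95 10
```

```text
t 3.0333 th 1.325 rad 0.1772 lat 0.0004 F [-0.2  0.9  1.3] [  4.  -6. 116. -23.  34.  35.] 0.01040514673918771
1.288 [0.0, -3.7, -5.4]
1.25 [0.0, -7.1, -10.9]
1.213 [0.0, -10.4, -16.6]
1.175 [0.0, -13.5, -22.4]
1.138 [0.0, -16.3, -28.3]
1.1 [0.0, -18.9, -34.3]
1.063 [0.0, -21.3, -40.4]
1.025 [0.0, -23.4, -46.5]
0.988 [0.0, -25.3, -52.8]
0.95 [0.0, -27.0, -59.1]
```

Call:
servo_tool(
  plan=[
    [[0,-3.7,-5.4],[0,0,0],1],
    [[0,-7.1,-10.9],[0,0,0],1],
    [[0,-10.4,-16.6],[0,0,0],1],
    [[0,-13.5,-22.4],[0,0,0],1],
    [[0,-16.3,-28.3],[0,0,0],1],
    [[0,-18.9,-34.3],[0,0,0],1],
    [[0,-21.3,-40.4],[0,0,0],1],
    [[0,-23.4,-46.5],[0,0,0],1],
    [[0,-25.3,-52.8],[0,0,0],1],
    [[0,-27,-59.1],[0,0,0],1],
  ],
)

```text
time_s: 3.87
tcp_pos: [0.5569, 0.1171, 0.224]
tcp_rot: [[-0.273, 0.622, 0.734], [-0.962, -0.176, -0.208], [-0.0, -0.763, 0.646]]
contact_force: [-2.2, -0.1, 6.3]
finger_gap: 0.0102
```

```bash
python3 arc.py 0.55 10
```

```text
t 3.8667 th 0.96 rad 0.1782 lat 0.0003 F [-2.2 -0.1  6.3] [  7. -13. 124. -27.  34.  40.] 0.010180325676039879
0.919 [0.0, -1.6, -6.9]
0.878 [0.0, -3.0, -14.0]
0.837 [0.0, -4.1, -21.0]
0.796 [0.0, -4.9, -28.1]
0.755 [0.0, -5.4, -35.2]
0.714 [0.0, -5.5, -42.4]
0.673 [0.0, -5.5, -49.5]
0.632 [0.0, -5.1, -56.6]
0.591 [0.0, -4.4, -63.7]
0.55 [0.0, -3.4, -70.8]
```

Call:
servo_tool(
  plan=[
    [[0,-1.6,-6.9],[0,0,0],1],
    [[0,-3,-14],[0,0,0],1],
    [[0,-4.1,-21],[0,0,0],1],
    [[0,-4.9,-28.1],[0,0,0],1],
    [[0,-5.4,-35.2],[0,0,0],1],
    [[0,-5.5,-42.4],[0,0,0],1],
    [[0,-5.5,-49.5],[0,0,0],1],
    [[0,-5.1,-56.6],[0,0,0],1],
    [[0,-4.4,-63.7],[0,0,0],1],
    [[0,-3.4,-70.8],[0,0,0],1],
  ],
)

```text
time_s: 4.7
tcp_pos: [0.5014, 0.1327, 0.1781]
tcp_rot: [[-0.273, 0.618, 0.737], [-0.962, -0.176, -0.209], [0.0, -0.766, 0.643]]
contact_force: [-9.1, 3.5, 9.6]
finger_gap: 0.0104
```

```bash
python3 arc.py 0.22 10
```

```text
t 4.7 th 0.543 rad 0.1771 lat 0.0002 F [-9.1  3.5  9.6] [ 10. -16. 131. -33.  32.  49.] 0.010386212162596114
0.511 [0.0, 1.0, -5.5]
0.478 [0.0, 2.2, -11.0]
0.446 [0.0, 3.6, -16.5]
0.414 [0.0, 5.2, -21.9]
0.381 [0.0, 6.9, -27.2]
0.349 [0.0, 8.8, -32.5]
0.317 [0.0, 10.9, -37.8]
0.285 [0.0, 13.2, -42.9]
0.252 [0.0, 15.6, -48.0]
0.22 [0.0, 18.1, -53.0]
```

The lid pushes the tool radially outward at about 13 N, so the true circle lies about 2 to 3 mm further front. I'll correct that while lowering.

Call:
servo_tool(
  plan=[
    [[0,0.2,-5.8],[0,0,0],1],
    [[0,0.7,-11.7],[0,0,0],1],
    [[0,1.5,-17.5],[0,0,0],1],
    [[0,3,-23],[0,0,0],1],
    [[0,4.7,-28.5],[0,0,0],1],
    [[0,6.6,-33.9],[0,0,0],1],
    [[0,6.6,-33.9],[0,0,0],1],
  ],
)

```text
time_s: 5.28
tcp_pos: [0.4809, 0.1384, 0.1502]
tcp_rot: [[-0.273, 0.618, 0.737], [-0.962, -0.175, -0.209], [0.0, -0.766, 0.642]]
contact_force: [16.3, 0.9, -10.8]
finger_gap: 0.0101
```

```bash
python3 arc.py 0.16 8; python3 - <<'E'
from h import *
from workcell import r
w=r.capture("wrist")
f=w["frame"][:,:,::-1]; cv2.imwrite("pics/w3.png",f[60:420,:]); 
c=r.capture("side")["frame"][170:270,225:345,::-1];cv2.imwrite("pics/s3.png",cv2.resize(c,None,fx=6,fy=6,interpolation=cv2.INTER_CUBIC))
E
```

```text
t 5.2833 th 0.345 rad 0.1788 lat 0.0001 F [ 16.3   0.9 -10.8] [ 12. -15. 134. -37.  30.  55.] 0.010092940938030402
0.322 [-0.0, 1.5, -3.7]
0.299 [-0.0, 3.1, -7.5]
0.276 [-0.0, 4.7, -11.1]
0.253 [-0.0, 6.5, -14.8]
0.229 [-0.0, 8.3, -18.4]
0.206 [-0.0, 10.2, -21.9]
0.183 [-0.0, 12.2, -25.4]
0.16 [-0.0, 14.3, -28.9]
```

View pics/s3.png

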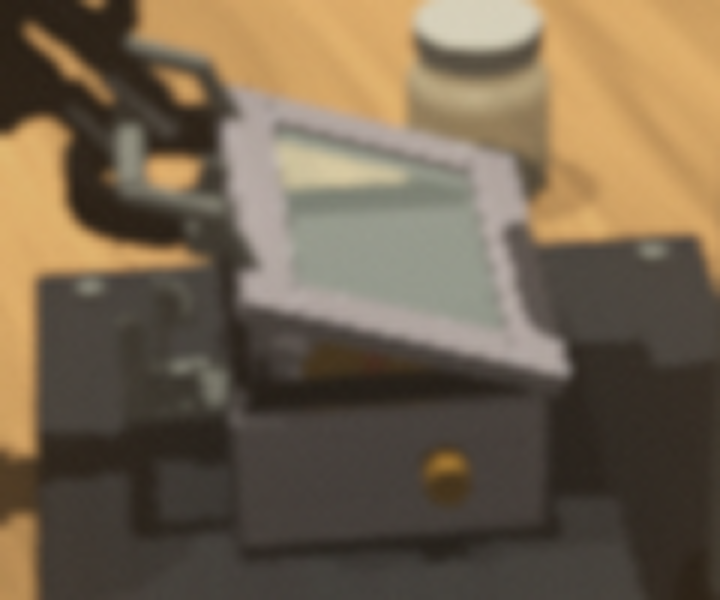

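View pics/w3.png

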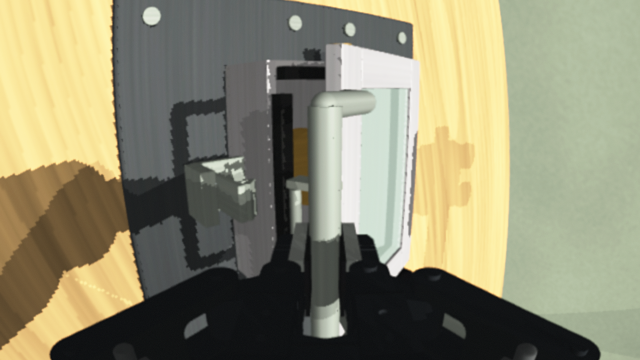

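The bar is held in the jaws, and the catch is visible at about (185-255, 165-215) in the crop. I'll check how far and how high the catch stands, for finger clearance.

```bash
python3 - <<'E'
from h import *
d=pickle.load(open("c0.pkl","rb")); T=d["top"];W=pickle.load(open("w1.pkl","rb"));q=np.load("q.npy")
t=lambda u,v:(205+u/4,180+v/4)
for a,b in (((80,207),t(201,412)),((85,247),t(262,426)),((116,205),t(220,350))):
    f=lambda X:np.r_[projw(W,X)[0]-a,proj(T,X)[0]-b]; o=least_squares(f,[.5,.13,.05])
    X=o.x-[q[0],q[1],0];c,s=np.cos(q[2]),np.sin(q[2]);print([round(1000*v,1) for v in (c*X[0]+s*X[1],-s*X[0]+c*X[1],X[2])],o.fun.round(1))
E
```

```text
[np.float64(-100.9), np.float64(19.8), np.float64(52.2)] [-0.9  0.3  0.1 -2.2]
[np.float64(-100.8), np.float64(-19.3), np.float64(56.4)] [-0.4  0.1  0.1 -1. ]
[np.float64(-64.6), np.float64(18.6), np.float64(66.7)] [-0.4  0.3 -0.2 -1.1]
```

Call:
servo_tool(
  plan=[
    [[0,2.8,-3.3],[0,0,0],1],
    [[0,4.7,-6.9],[0,0,0],1],
    [[0,6.3,-10.5],[0,0,0],1],
    [[0,8.1,-14.2],[0,0,0],1],
    [[0,9.9,-17.8],[0,0,0],1],
    [[0,11.8,-21.3],[0,0,0],1],
    [[0,13.8,-24.8],[0,0,0],1],
    [[0,13.8,-24.8],[0,0,0],1],
  ],
)

```text
time_s: 6.05
tcp_pos: [0.4704, 0.1413, 0.1239]
tcp_rot: [[-0.273, 0.617, 0.738], [-0.962, -0.176, -0.209], [0.001, -0.767, 0.642]]
contact_force: [-3.7, 5.0, 0.2]
finger_gap: 0.0105
```

```bash
python3 arc.py 0.1 8
```

```text
t 6.05 th 0.186 rad 0.1778 lat 0.0001 F [-3.7  5.   0.2] [ 13. -13. 136. -42.  27.  61.] 0.010473960093328913
0.175 [-0.0, 0.9, -1.6]
0.164 [-0.0, 1.9, -3.2]
0.153 [-0.0, 2.9, -4.8]
0.143 [-0.0, 3.9, -6.4]
0.132 [-0.0, 4.9, -7.9]
0.121 [-0.0, 5.9, -9.5]
0.111 [-0.0, 7.0, -11.0]
0.1 [-0.0, 8.0, -12.5]
```

Call:
servo_tool(
  plan=[
    [[0,0.9,-1.6],[0,0,0],1],
    [[0,1.9,-3.2],[0,0,0],1],
    [[0,2.9,-4.8],[0,0,0],1],
    [[0,3.9,-6.4],[0,0,0],1],
    [[0,4.9,-7.9],[0,0,0],1],
    [[0,4.9,-7.9],[0,0,0],1],
  ],
)

```text
time_s: 6.55
tcp_pos: [0.4681, 0.142, 0.1157]
tcp_rot: [[-0.273, 0.618, 0.737], [-0.962, -0.176, -0.209], [0.001, -0.767, 0.642]]
contact_force: [-4.1, 4.4, 0.7]
finger_gap: 0.0106
```

```bash
python3 arc.py 0.08 10
```

```text
t 6.55 th 0.138 rad 0.1775 lat 0.0001 F [-4.1  4.4  0.7] [ 13. -12. 136. -44.  26.  64.] 0.01062160283971285
0.132 [-0.0, 0.5, -0.8]
0.126 [-0.0, 1.1, -1.7]
0.12 [-0.0, 1.7, -2.5]
0.115 [-0.0, 2.2, -3.4]
0.109 [-0.0, 2.8, -4.2]
0.103 [-0.0, 3.4, -5.0]
0.097 [-0.0, 3.9, -5.8]
0.092 [-0.0, 4.5, -6.7]
0.086 [-0.0, 5.1, -7.5]
0.08 [-0.0, 5.7, -8.3]
```

Call:
servo_tool(
  plan=[
    [[0,0.5,-0.8],[0,0,0],1],
    [[0,1.1,-1.7],[0,0,0],1],
    [[0,1.7,-2.5],[0,0,0],1],
    [[0,2.2,-3.4],[0,0,0],1],
    [[0,2.8,-4.2],[0,0,0],1],
    [[0,2.8,-4.2],[0,0,0],1],
  ],
)

```text
time_s: 7.05
tcp_pos: [0.467, 0.1423, 0.1113]
tcp_rot: [[-0.274, 0.618, 0.737], [-0.962, -0.176, -0.209], [0.001, -0.766, 0.643]]
contact_force: [-3.0, 3.8, 0.8]
finger_gap: 0.0104
```

Call:
servo_tool(
  plan=[
    [[0,0.6,-0.8],[0,0,0],1],
    [[0,1.2,-1.6],[0,0,0],1],
    [[0,1.8,-2.5],[0,0,0],1],
    [[0,1.8,-2.5],[0,0,0],1],
    [[0,1.8,-2.5],[0,0,0],1],
  ],
)

```text
time_s: 7.47
tcp_pos: [0.4666, 0.1424, 0.1091]
tcp_rot: [[-0.274, 0.619, 0.736], [-0.962, -0.177, -0.209], [0.001, -0.766, 0.643]]
contact_force: [-9.5, 3.2, 7.6]
finger_gap: 0.0104
```

Call:
servo_tool(
  plan=[
    [[0,0.1,-0.7],[0,0,0],1],
    [[0,0.3,-1.4],[0,0,0],1],
    [[0,0.3,-1.4],[0,0,0],1],
    [[0,0.3,-1.4],[0,0,0],1],
  ],
)

```text
time_s: 7.8
tcp_pos: [0.4665, 0.1425, 0.1087]
tcp_rot: [[-0.274, 0.62, 0.736], [-0.962, -0.177, -0.209], [0.001, -0.765, 0.644]]
contact_force: [-6.3, -0.0, 6.9]
finger_gap: 0.0104
```

Call:
servo_tool(
  plan=[
    [[0,0.3,-0.4],[0,0,0],1],
    [[0,0.6,-0.8],[0,0,0],1],
    [[0,0.6,-0.8],[0,0,0],1],
    [[0,0.6,-0.8],[0,0,0],1],
  ],
)

```text
time_s: 8.13
tcp_pos: [0.4663, 0.1425, 0.1077]
tcp_rot: [[-0.274, 0.62, 0.736], [-0.962, -0.177, -0.209], [0.001, -0.765, 0.644]]
contact_force: [-8.0, 1.9, 7.6]
finger_gap: 0.0103
```

Call:
servo_tool(
  plan=[
    [[0,0.1,-0.6],[0,0,0],1],
    [[0,0.3,-1.2],[0,0,0],1],
    [[0,0.3,-1.2],[0,0,0],1],
    [[0,0.3,-1.2],[0,0,0],1],
  ],
)

```text
time_s: 8.47
tcp_pos: [0.4662, 0.1426, 0.1073]
tcp_rot: [[-0.274, 0.62, 0.735], [-0.962, -0.178, -0.209], [0.001, -0.764, 0.645]]
contact_force: [-4.4, -0.1, 7.9]
finger_gap: 0.0104
```

Call:
servo_tool(
  plan=[
    [[0,0.3,-0.4],[0,0,0],1],
    [[0,0.6,-0.8],[0,0,0],1],
    [[0,0.6,-0.8],[0,0,0],1],
    [[0,0.6,-0.8],[0,0,0],1],
  ],
)

```text
time_s: 8.8
tcp_pos: [0.466, 0.1427, 0.1064]
tcp_rot: [[-0.274, 0.62, 0.735], [-0.962, -0.178, -0.209], [0.001, -0.764, 0.645]]
contact_force: [-5.3, -0.5, 9.0]
finger_gap: 0.0105
```

Call:
servo_tool(
  plan=[
    [[0,0.4,-0.6],[0,0,0],1],
    [[0,0.6,-0.9],[0,0,0],1],
    [[0,0.6,-0.9],[0,0,0],1],
    [[0,0.6,-0.9],[0,0,0],1],
  ],
)

```text
time_s: 9.13
tcp_pos: [0.4657, 0.1427, 0.1055]
tcp_rot: [[-0.274, 0.621, 0.735], [-0.962, -0.178, -0.209], [0.001, -0.764, 0.646]]
contact_force: [-6.3, -0.0, 9.5]
finger_gap: 0.0103
```

Call:
servo_tool(
  plan=[
    [[0,0.2,-0.6],[0,0,0],1],
    [[0,0.4,-1],[0,0,0],1],
    [[0,0.4,-1],[0,0,0],1],
    [[0,0.4,-1],[0,0,0],1],
  ],
)

```text
time_s: 9.47
tcp_pos: [0.4655, 0.1428, 0.1046]
tcp_rot: [[-0.274, 0.621, 0.734], [-0.962, -0.178, -0.209], [0.001, -0.764, 0.646]]
contact_force: [-2.8, -1.9, 7.1]
finger_gap: 0.0104
```

Call:
servo_tool(
  plan=[
    [[0,0.3,-0.4],[0,0,0],1],
    [[0,0.6,-0.8],[0,0,0],1],
    [[0,0.6,-0.8],[0,0,0],1],
    [[0,0.6,-0.8],[0,0,0],1],
  ],
)

```text
time_s: 9.8
tcp_pos: [0.4648, 0.143, 0.1028]
tcp_rot: [[-0.274, 0.62, 0.735], [-0.962, -0.177, -0.209], [0.001, -0.764, 0.645]]
contact_force: [4.4, -2.2, 1.3]
finger_gap: 0.0103
```

The force is past its peak and falling, so the catch is snapping in. I'll continue gently.

Call:
servo_tool(
  plan=[
    [[0,0.4,-0.3],[0,0,0],1],
    [[0,0.8,-0.6],[0,0,0],1],
    [[0,0.8,-0.6],[0,0,0],1],
    [[0,0.8,-0.6],[0,0,0],1],
  ],
)

```text
time_s: 10.13
tcp_pos: [0.4644, 0.1431, 0.1011]
tcp_rot: [[-0.274, 0.619, 0.736], [-0.962, -0.177, -0.209], [0.0, -0.765, 0.644]]
contact_force: [6.6, -3.4, -1.0]
finger_gap: 0.0103
```

Call:
servo_tool(
  plan=[
    [[0,0.4,-0.3],[0,0,0],1],
    [[0,0.8,-0.6],[0,0,0],1],
    [[0,0.8,-0.6],[0,0,0],1],
    [[0,0.8,-0.6],[0,0,0],1],
  ],
)

```text
time_s: 10.47
tcp_pos: [0.4641, 0.1432, 0.0997]
tcp_rot: [[-0.273, 0.619, 0.736], [-0.962, -0.176, -0.209], [0.0, -0.766, 0.643]]
contact_force: [8.4, -2.5, -5.0]
finger_gap: 0.0105
```

Call:
servo_tool(
  plan=[
    [[0,0.5,-0.3],[0,0,0],1],
    [[0,1,-0.5],[0,0,0],1],
    [[0,1,-0.5],[0,0,0],1],
    [[0,1,-0.5],[0,0,0],1],
  ],
)

```text
time_s: 10.8
tcp_pos: [0.4639, 0.1432, 0.0982]
tcp_rot: [[-0.273, 0.618, 0.737], [-0.962, -0.176, -0.209], [0.0, -0.766, 0.643]]
contact_force: [5.1, -0.6, -3.4]
finger_gap: 0.0104
```

Call:
servo_tool(
  plan=[
    [[0,0.5,-0.2],[0,0,0],1],
    [[0,1,-0.4],[0,0,0],1],
    [[0,1,-0.4],[0,0,0],1],
    [[0,1,-0.4],[0,0,0],1],
  ],
)

```text
time_s: 11.13
tcp_pos: [0.4638, 0.1432, 0.0975]
tcp_rot: [[-0.274, 0.618, 0.737], [-0.962, -0.177, -0.209], [0.001, -0.766, 0.643]]
contact_force: [-6.1, 0.0, 5.5]
finger_gap: 0.0103
```

The force has turned back to a push on the gasket, so I won't press further. I'll relieve to about 0 and see whether the catch holds.

Call:
servo_tool(
  plan=[
    [[0,-0.7,-0.2],[0,0,0],1],
    [[0,-0.7,-0.2],[0,0,0],1],
    [[0,-0.7,-0.2],[0,0,0],1],
  ],
)

```text
time_s: 11.38
tcp_pos: [0.4639, 0.1432, 0.0981]
tcp_rot: [[-0.274, 0.619, 0.736], [-0.962, -0.176, -0.209], [0.001, -0.766, 0.643]]
contact_force: [1.0, -0.9, 0.2]
finger_gap: 0.0104
```

```bash
python3 arc.py; python3 - <<'E'
from h import *
from workcell import r
w=r.capture("wrist")["frame"][150:420,120:480,::-1]
c=r.capture("side")["frame"][190:270,235:335,::-1]
g=np.vstack([cv2.resize(w,(400,300)),cv2.resize(c,(400,300),interpolation=cv2.INTER_CUBIC)])
cv2.imwrite("pics/e1.png",g)
E
```

```text
t 11.3833 th 0.035 rad 0.1774 lat 0.0001 F [ 1.  -0.9  0.2] [ 13. -10. 137. -49.  25.  69.] 0.01042751965309593
```

View pics/e1.png

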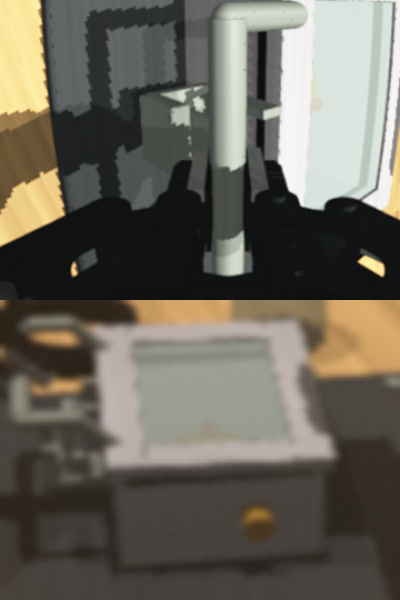

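The lid looks level and sits at force zero. I'll open slightly and back off along the tool axis.

Call:
servo_tool(
  plan=[
    [[0,0,0],[0,0,0],0.7],
    [[0,0,0],[0,0,0],0.5],
    [[0,0,0],[0,0,0],0.4],
    [[0,0,0],[0,0,0],0.4],
    [[0,0,0],[0,0,0],0.4],
  ],
)

```text
time_s: 11.9
tcp_pos: [0.4637, 0.1433, 0.0979]
tcp_rot: [[-0.274, 0.618, 0.737], [-0.962, -0.176, -0.209], [0.0, -0.766, 0.643]]
contact_force: [-1.2, 0.3, 0.7]
finger_gap: 0.0256
```

Call:
servo_tool(
  plan=[
    [[0,-5,0],[0,0,0],0.4],
    [[0,-15,0],[0,0,0],0.4],
    [[0,-27,0],[0,0,0],0.4],
    [[0,-40,0],[0,0,0],0.4],
    [[0,-55,0],[0,0,0],0.4],
    [[0,-70,0],[0,0,0],0.4],
    [[0,-70,0],[0,0,0],0.4],
    [[0,-70,0],[0,0,0],0.4],
  ],
)

```text
time_s: 12.57
tcp_pos: [0.4208, 0.156, 0.1525]
tcp_rot: [[-0.273, 0.621, 0.735], [-0.962, -0.175, -0.209], [-0.001, -0.764, 0.645]]
contact_force: [0.6, 0.4, -0.4]
finger_gap: 0.0257
```

```bash
python3 - <<'E'
from h import *
from workcell import r
W=r.capture("wrist");pickle.dump(W,open("w4.pkl","wb"));w=W["frame"][:,:,::-1]
cv2.imwrite("pics/e2.png",cv2.resize(w,(800,600)))
q=np.load("q.npy");print(r.read_state()["tcp_pos"])
for a in (-.02,.02,.06,.1): print(a,projw(W,st(q,lidp(a,[[-172,56,28],[-172,-56,28]]))).round(1).tolist())
E
```

```text
[0.42064985 0.15570911 0.15171956]
-0.02 [[312.4, 161.3], [314.1, 344.8]]
0.02 [[322.1, 161.7], [322.5, 348.6]]
0.06 [[332.7, 162.1], [331.5, 352.3]]
0.1 [[344.0, 162.6], [341.1, 355.9]]
```

View pics/e2.png

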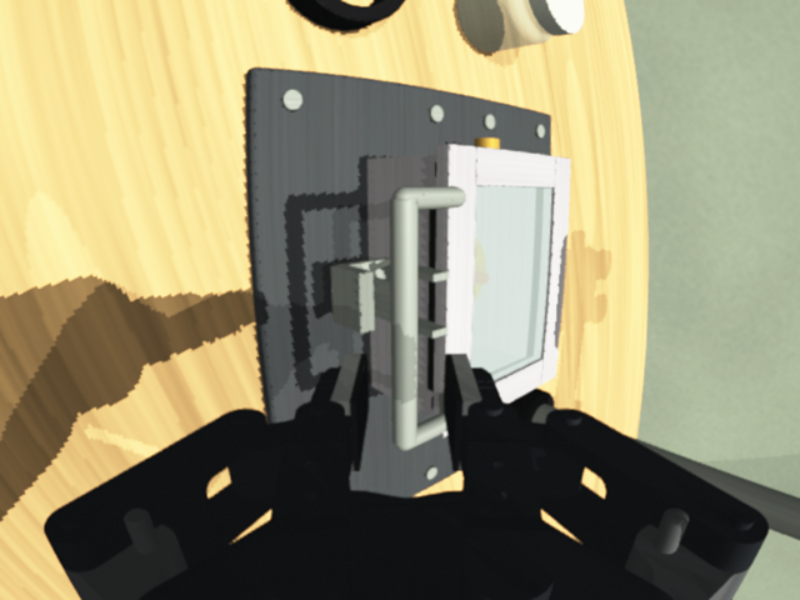

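The bar is free between the open jaws (col 404/1.25 = 323), which puts the lid at about 0.02 rad. It stayed down after release. Handing in.

```bash
python3 - <<'E'
from workcell import r
print(r.read_state()["contact_force"],r.finish_job())
E
```

```text
the job is handed in; nothing more can be done
[ 0.33313822 -0.56041139 -0.20689299] None
```

I gripped the lid's bar with the tool leaned 40°, lowered the lid along its arc, and pressed until the catch snapped in. I then let go, backed off 70 mm and handed the job in at about 12.6 s. No verdict was reported.

- **Pressing:** resistance at the bar peaked at about 8 N, fell, and became a pull of about 5 N. It then turned into a stiff push of about 4 to 5 N from the gasket, and I stopped there. That pattern fits a fully snapped catch.
- **After release:** the lid stayed down. The wrist camera puts it at about 0.02 rad (limit 0.04) and the contact force was near 0. I did not take a force reading of the catch holding by pulling up on the lid.
- **Side loads:** my hinge position was 2 to 3 mm off, so the tool strained against the bar with up to about 19 N on the way down, before I corrected it.
- **Disagreement:** the arm's own position gave 0.035 rad just before release, against 0.02 rad from the camera. I put this down to the same few millimetres of calibration error.
- **Not measured:** the catch's own travel (limit 1.5 mm) could not be measured from the images; I inferred it from the force pattern.

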